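# Run a fingertip round a lid to snap it shut

## Task

The storage box with the small jar on its lid has five snap tabs standing up, along one long side and the short side next to it. Run your fingertips along them with light pressure, beginning at the pull ear, along the long side, round the corner and along the short side, pressing down each tab in turn until it is level with the tabs that are already shut. Do not lift, tip or shift the box, leave the jar and everything else where they are, and come away at the end.

Things in the scene. Friction and masses are not known exactly. Their poses are not given: they have to be found in the camera images.
- box: Clear food box with white lid, 187 (x) x 138 (y) mm, loose, about 2 kg; slides if pushed sideways with some 8 N. Origin: centre of underside. Lid: sunk panel 76 mm above the table (146 x 99 mm) with a jar on it, corner blocks 82 mm high, three snap tabs on each long and two on each short side. Tabs at +y and -x are shut, tops 92 mm above the table; those at -y and +x stand 4 to 6 mm higher.
- ear (a point): Pull ear: the flat tongue (22 mm wide, sticking out 32 mm past the lid, 4 mm thick, top 80 mm above the table) at the box corner (-x, -y), in line with the open long side. The point is on its upper face at (-115, -59, 80) mm in the box frame. The row of open tabs starts next to it.
- tab0_top (a point): Middle of the top of the first open tab (long side, next to the pull ear: at (-48, -59) mm in the box frame). White, 46 mm long along the box edge, 20 mm wide, with a flat top 14 mm long and a ramp at each end that drops 7 mm over 16 mm; 2 mm gaps between neighbours in a row. The point's own x runs along the edge, z up; moves with the tab.
- tab0 (a joint): How far the first tab has been pressed straight down, m: 0 to 0.002 at the start, 0.006 = level with the tabs that are home, 0.009 = stop. Moves with about 2 N (stiff friction, no spring) and stays where it is left.
- tab1_top (a point): Middle of the top of the second open tab (long side, middle: at (0, -59) mm in the box frame). White, 46 mm long along the box edge, 20 mm wide, with a flat top 14 mm long and a ramp at each end that drops 7 mm over 16 mm; 2 mm gaps between neighbours in a row. The point's own x runs along the edge, z up; moves with the tab.
- tab1 (a joint): How far the second tab has been pressed straight down, m: 0 to 0.002 at the start, 0.006 = level with the tabs that are home, 0.009 = stop. Moves with about 2 N (stiff friction, no spring) and stays where it is left.
- tab2_top (a point): Middle of the top of the third open tab (long side, far end: at (48, -59) mm in the box frame). White, 46 mm long along the box edge, 20 mm wide, with a flat top 14 mm long and a ramp at each end that drops 7 mm over 16 mm; 2 mm gaps between neighbours in a row. The point's own x runs along the edge, z up; moves with the tab.
- tab2 (a joint): How far the third tab has been pressed straight down, m: 0 to 0.002 at the start, 0.006 = level with the tabs that are home, 0.009 = stop. Moves with about 2 N (stiff friction, no spring) and stays where it is left.
- tab3_top (a point): Middle of the top of the fourth open tab (short side, next to the corner shared with the long side: at (82.5, -24) mm in the box frame). White, 46 mm long along the box edge, 20 mm wide, with a flat top 14 mm long and a ramp at each end that drops 7 mm over 16 mm; 2 mm gaps between neighbours in a row. The point's own x runs along the edge, z up; moves with the tab.
- tab3 (a joint): How far the fourth tab has been pressed straight down, m: 0 to 0.002 at the start, 0.006 = level with the tabs that are home, 0.009 = stop. Moves with about 2 N (stiff friction, no spring) and stays where it is left.
- tab4_top (a point): Middle of the top of the fifth open tab (short side, far end: at (82.5, 24) mm in the box frame). White, 46 mm long along the box edge, 20 mm wide, with a flat top 14 mm long and a ramp at each end that drops 7 mm over 16 mm; 2 mm gaps between neighbours in a row. The point's own x runs along the edge, z up; moves with the tab.
- tab4 (a joint): How far the fifth tab has been pressed straight down, m: 0 to 0.002 at the start, 0.006 = level with the tabs that are home, 0.009 = stop. Moves with about 2 N (stiff friction, no spring) and stays where it is left.
- spice_jar: Small jar on the lid's panel, 30 mm wide, 45 mm tall; origin under its centre. Leave alone.
- scoop: Steel scoop with black handle, 180 mm long, 36 mm high, beside the box; origin near its middle, underneath. Leave alone.
- ramekin: White ceramic ramekin, 60 mm wide, 35 mm high, by the box; origin under its centre. Leave alone.
- shut_box: A second storage box of the same make and size with all ten tabs home; origin under its centre. Leave alone.
- pail: Clear pail, 170 mm wide, 150 mm tall; origin under its centre. Leave alone.
- cartons: Stack of six flat red cartons, 100 x 140 mm, 54 mm high; origin under its centre. Leave alone.
- shaker: Grey shaker bottle with steel cap, 50 mm wide, 120 mm tall; origin under its centre. Leave alone.

How it is judged:
By the outcome, as a careful person would: the job done as asked, in the order asked, and still so for the second after the job is handed in, with the robot touching nothing.
It also fails if it takes over 43 s, if anything falls off the work surface, if the arm or the gripper's body presses on something with over 40 N, if the wrist force passes 120 N, or if a joint passes its speed limit or range.

## Robot

A 6-joint arm with a two-finger parallel gripper is mounted at the origin on the work surface. World frame = base frame: x ahead of the robot, y to its left, z up, the work surface at z = 0. Lengths are in mm, angles in rad, forces in N, time in s.
With the tool pointing down it reaches from about 350 to 775 mm from the base axis. Payload 7.3 kg.
Tool frame: the origin (TCP) lies on the centre line of the jaws, within the pads' length; the fingertips stand 17 mm ahead of it and the grasp point (between the pads) lies 2 mm behind it; z points along the fingers, y is the line along which they close (so a half turn about z gives the same grasp; the last joint's range is limited). The gripper opens to 92 mm and grips with 3 to 60 N. Pads are 19 mm wide; open, the fingers measure 130 mm over their backs; the gripper's body (75 mm by 190 mm) begins 47 mm behind the grasp point.
Start: joints at [-1.488, 0.342, 1.524, -0, 1.275, -0.146], TCP at [119.096, -511.331, 243.741] pointing down, gripper open.
Joint ranges: [-2.53, 2.53], [-0.77, 2.02], [0.04, 2.7], [-1, 4.14], [0.28, 2.66], [-3.11, 3.11]. Speed limits (rad/s): [2.57, 2.57, 3.14, 3.14, 3.14, 3.14].

## Interface

Orientations are given as [roll, pitch, yaw] about the fixed x, y, z axes, in that order (R = Rz(yaw) Ry(pitch) Rx(roll)).
In Python, from plant import bot gives the robot as it stands. The module is installed in compiled form; this text tells all that it offers.
- The arm moves only by the shell command python3 -m pendant 'ROWS'. ROWS is JSON, a list of rows, each a list of 3 entries, a list of its own where there are three numbers: the shift along the world's x, y, z as a fraction of full scale, then the turn, a rotation vector about the world's x, y, z as a fraction of full scale, then the opening, from -1 (shut) to 1 (fully open), so that 0 is half open. In form: [[[tx, ty, tz], [rx, ry, rz], claw], ...]. A call has exactly 10 rows; each row shifts and turns the commanded pose from where the row before left it; what a row does not reach is not made up. Full scale, the value 1, is 30 mm for a shift and 0.12 rad for a turn. A row lasts 1/12 s, in which the tool goes at most 41.7 mm and 7.16 degrees, less where a joint would pass 70% of its speed; a pose out of reach is approached as far as the arm can. A call with a number of a shift or a turn outside -1 to 1 is refused whole. A call with a gripper value outside its range is refused whole. The fingers move at their own pace and stop on an object; the grip force is fixed at half the most. Time passes only in rows, so rows that do not move let the fingers close, or fill a call up. It gives the time, the measured TCP pose, the force, the opening and the grip force at its end, in the units of the state.
- bot.get_obs(): the state, without advancing time (a new reading comes with each control period).
- bot.capture(name): name is "scene" or "top" or "wrist"; returns the picture (420x560x3 uint8, blue, green, red); there is no depth.
- bot.camera_params(name): a dict with "fovy" (degrees; the focal length in pixels is half the picture's height over the tangent of half this angle, whatever the lens; pixels are square), "cx", "cy" (the principal point, pixels), "camera_from_world" (4x4, takes a point from world to camera coordinates). Camera axes: x right, y down, z forward; pixel columns grow to the right and rows downward; lengths in mm; the calibration is good to about 2 mm. A picture is of the moment at which its call begins: read the wrist's pose just before it. camera_params takes no time and is no camera call; for the wrist camera it gives the pose at the moment of the call.
- bot.close_job(): hands the job in; it is judged then, once.
The state is a dict: "time": time; "joint_positions": joint angles; "dq": joint speeds; "tau": joint torques, N m; "tool_pos": TCP position; "tcp_rot": TCP orientation; "contact_force": force on the tool from outside, world axes, zero at the start; "moment": the same for the moment, N m; "grip_width": finger opening in mm; "finger_force": force on a finger pad.
Only numpy, scipy, OpenCV 4.12 (cv2) and the standard library are available. Lean on these libraries where they do the work, as an engineer would, in place of code of your own. Each camera call takes 0.05 s, during which the arm holds its last target. There are 200 camera calls.

## Working session

There is one attempt and no reset: what is moved stays moved. The work goes in short steps, Python scripts to look and compute and a shell command to move; the robot and the scene stay as the last step left them, time stands still between calls to the robot, and variables do not carry over. Pictures are saved under pics/ and viewed, at most 10 in all, crops included, and the job is handed in when it is done.

```bash
mkdir -p pics; python3 - <<'E'
from plant import bot
import cv2,numpy as np
o=bot.get_obs();print(o['time'],o['tool_pos'],o['tcp_rot'],o['contact_force'],o['grip_width'])
for n in('top','scene'):
    cv2.imwrite(f'pics/{n}0.png',bot.capture(n));p=bot.camera_params(n);print(n,p['fovy'],p['cx'],p['cy'],np.round(p['camera_from_world'],3).tolist(), 'lens' , [k for k in p])
E
```

```text
0.0 [ 119.06366631 -510.92915636  243.03602626] [-3.14003661e+00 -2.40416351e-04  2.28773509e-01] [-0.59801392  0.5475122  -0.07961113] 91.79983428718144
top 49.26020097038937 281.22794799415084 215.18112499195234 [[-0.0, -1.0, 0.006, 25.079], [-0.983, -0.001, -0.185, 546.509], [0.185, -0.006, -0.983, 1501.908], [0.0, 0.0, 0.0, 1.0]] lens ['fovy', 'cx', 'cy', 'camera_from_world']
scene 43.07551166156494 280.0946229398207 211.79915958789266 [[-0.604, 0.796, 0.02, 299.348], [0.441, 0.355, -0.824, -171.269], [-0.664, -0.489, -0.566, 1842.823], [0.0, 0.0, 0.0, 1.0]] lens ['fovy', 'cx', 'cy', 'camera_from_world']
```

View pics/top0.png

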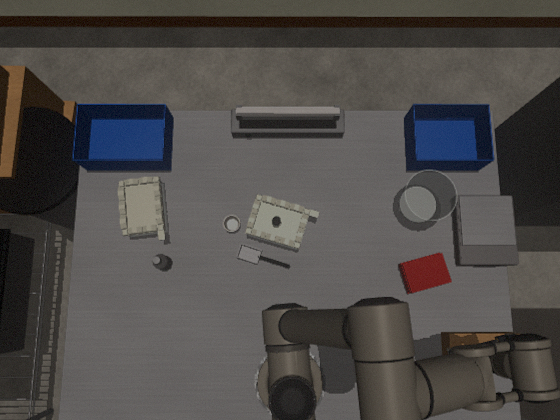

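View pics/scene0.png

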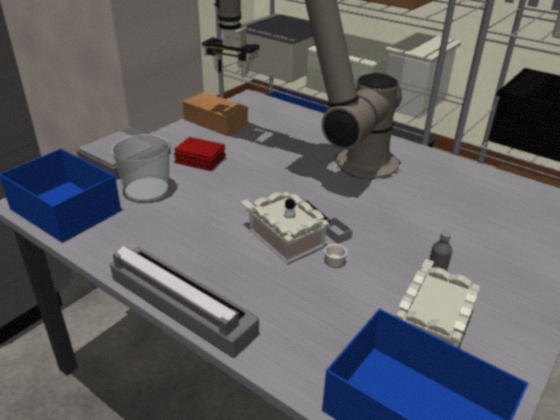

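```bash
python3 - <<'E'
import cv2
a=cv2.imread('pics/top0.png')[180:280,215:335];b=cv2.imread('pics/scene0.png')[180:270,230:350]
cv2.imwrite('pics/c1.png',cv2.convertScaleAbs(cv2.resize(a,None,fx=6,fy=6,interpolation=cv2.INTER_CUBIC),alpha=1.3))
cv2.imwrite('pics/c2.png',cv2.convertScaleAbs(cv2.resize(b,None,fx=6,fy=6,interpolation=cv2.INTER_CUBIC),alpha=1.3))
E
```

```text
(no output)
```

View pics/c1.png

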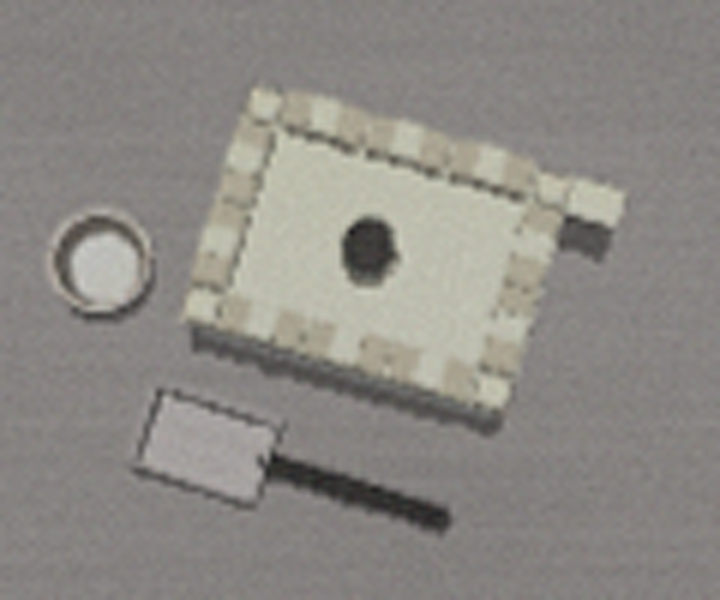

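View pics/c2.png

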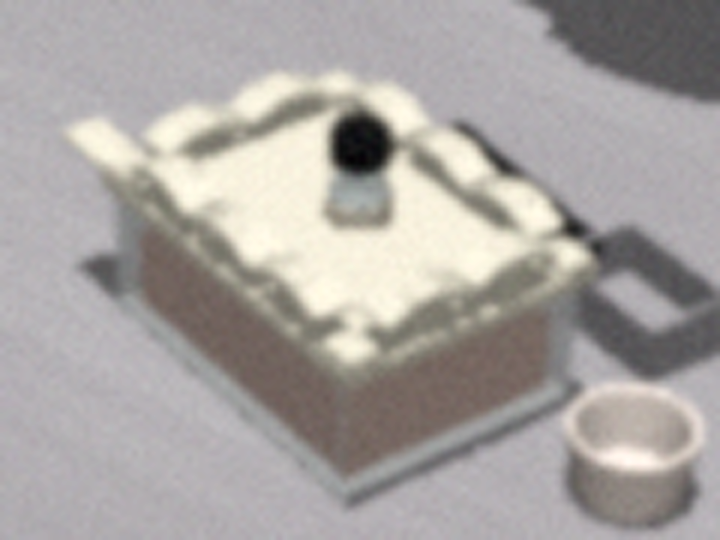

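```bash
cat > h.py <<'E'
from plant import bot
import numpy as np
from scipy.optimize import least_squares
def proj(p,X):
    X=np.atleast_2d(X);C=np.array(p['camera_from_world']);c=X@C[:3,:3].T+C[:3,3]
    f=210/np.tan(np.radians(p['fovy'])/2)
    return c[:,:2]/c[:,2:]*f+[p['cx'],p['cy']]
def w(b,P):
    P=np.atleast_2d(np.array(P,float));c,s=np.cos(b[2]),np.sin(b[2])
    return np.c_[b[0]+c*P[:,0]-s*P[:,1],b[1]+s*P[:,0]+c*P[:,1],P[:,2]]
PTS=dict(ear=(-115,-59,80),t0=(-48,-59,97),t1=(0,-59,97),t2=(48,-59,97),t3=(82.5,-24,97),t4=(82.5,24,97))
E
python3 - <<'E'
from h import *
P=[(-82.5,-59,82),(82.5,-59,82),(82.5,59,82),(-82.5,59,82),(-48,-59,97),(0,-59,97),(48,-59,97),(82.5,-24,97),(82.5,24,97),(-115,-59,80)]
U=np.array([(551,187),(264,103),(203,305),(492,390),(490,165),(407,138),(324,115),(246,152),(217,237),(600,201)])
U=(U+.5)/6-.5+[215,180]
p=bot.camera_params('top')
r=least_squares(lambda b:(proj(p,w(b,P))-U).ravel(),[500,0,1.4],loss='soft_l1',x_scale=[10,10,.1]);b=r.x
print(b,np.round((proj(p,w(b,P))-U),2).tolist())
# scene check
P2=[(-82.5,-59,82),(82.5,-59,82),(82.5,59,82),(-131,-59,80)]
print(((proj(bot.camera_params('scene'),w(b,P2))-[230,180]+.5)*6-.5).round())
# scoop, ramekin rough
for k,v in PTS.items():print(k,w(b,v).round(1))
E
```

```text
[523.37914568  38.43518851   1.2812355 ] [[-0.31, -0.19], [0.13, -0.04], [-0.22, -0.29], [-0.38, -0.24], [0.08, -0.34], [-0.03, 0.08], [-0.1, -0.14], [-0.18, 0.69], [0.33, 0.24], [0.87, 0.33]]
[[125. 163.]
 [342. 343.]
 [557. 251.]
 [ 68. 118.]]
ear [[547.1 -88.6  80. ]]
t0 [[566.2 -24.4  97. ]]
t1 [[579.9  21.6  97. ]]
t2 [[593.6  67.6  97. ]]
t3 [[569.9 110.6  97. ]]
t4 [[523.9 124.4  97. ]]
```

```bash
python3 -m pendant '[[[0.4,0.4,0],[0,0,-0.2],-1],[[0.8,0.8,0],[0,0,-0.4],-1],[[0.9,0.9,0],[0,0,-0.5],-1],[[0.9,0.9,0],[0,0,-0.5],-1],[[0.9,0.9,0],[0,0,-0.5],-1],[[0.9,0.9,0],[0,0,-0.5],-1],[[0.9,0.9,0],[0,0,-0.5],-1],[[0.9,0.9,0],[0,0,-0.5],-1],[[0.9,0.9,0],[0,0,-0.4],-1],[[0.9,0.9,0],[0,0,-0.3],-1]]'
python3 -m pendant '[[[0.9,0.9,0],[0,0,-0.1],-1],[[0.9,0.9,0],[0,0,0],-1],[[0.9,0.9,0],[0,0,0],-1],[[0.9,0.9,0],[0,0,0],-1],[[0.8,0.8,0],[0,0,0],-1],[[0.7,0.7,0],[0,0,0],-1],[[0.4,0.4,0],[0,0,0],-1],[[0,0,0],[0,0,0],-1],[[0,0,0],[0,0,0],-1],[[0,0,0],[0,0,0],-1]]'
python3 - <<'E'
from h import *
import cv2
o=bot.get_obs();p=bot.camera_params('wrist')
im=bot.capture('wrist');np.save('w1.npy',np.array(p['camera_from_world']));print(p['fovy'],p['cx'],p['cy'],p['camera_from_world'])
cv2.imwrite('pics/w1.png',cv2.resize(im,(784,588)));print(o['time'],o['tool_pos'],o['tcp_rot'],o['contact_force'],o['grip_width'])
b=[523.4,38.4,1.281]
for k,v in PTS.items():print(k,proj(p,w(b,v))*1.4)
E
```

```text
time: 0.93
tool_pos: [372.0, -257.6, 243.6]
tcp_rot: [-3.142, 0.0, -0.29]
contact_force: [-0.3, -1.1, 0.3]
grip_width: 29.6
finger_force: 0.0
time: 1.77
tool_pos: [535.4, -94.7, 243.4]
tcp_rot: [3.141, 0.001, -0.299]
contact_force: [-0.4, 0.4, 0.4]
grip_width: 0.6
finger_force: 0.0
71.74974469239757 277.18215549983665 203.06927198632513 [[-2.95326737e-01 -9.55396000e-01  7.75281131e-04  6.65857336e+01]
 [-9.24799223e-01  2.86072362e-01  2.50816669e-01  4.90967964e+02]
 [-2.39851029e-01  7.33558890e-02 -9.68034296e-01  5.24171088e+02]
 [ 0.00000000e+00  0.00000000e+00  0.00000000e+00  1.00000000e+00]]
1.7667 [535.4120628  -94.71948538 243.36360699] [ 3.14109952e+00  1.23006164e-03 -2.99259533e-01] [-0.40688293  0.41832236  0.38499877] 0.5939645457416523
ear [[374.62395647 257.63272061]]
t0 [[280.8332156  262.98581164]]
t1 [[214.21403762 263.65021344]]
t2 [[147.63325318 264.31423234]]
t3 [[108.66151294 311.01272056]]
t4 [[120.0054316  370.19578426]]
```

View pics/w1.png

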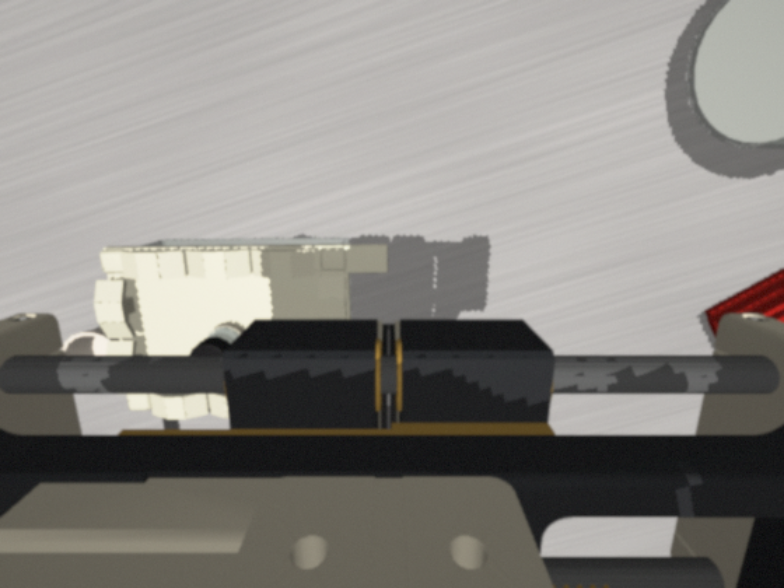

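```bash
python3 - <<'E'
import cv2
from h import *
im=cv2.imread('pics/w1.png')[225:425,85:400]
im=cv2.resize(im,None,fx=2.5,fy=2.5,interpolation=cv2.INTER_CUBIC)
im=cv2.convertScaleAbs(cv2.subtract(im,(60,60,60,0)),alpha=1.2)
cv2.imwrite('pics/w1c.png',im)
p=bot.camera_params('wrist')
b=[523.4,38.4,1.281]
f=lambda X:((proj(p,X)*1.4-[85,225])*2.5).round().tolist()
for q in [(-125.5,-48,80),(-125.5,-70,80),(-93.5,-69,82),(93.5,-69,82),(-71,-69,90.5),(-25,-69,90.5),(-24,-49,90),(24,-49,90),(73,-24,97),(92.5,-24,97)]:print(q,f(w(b,q)))
print('tip',f([[535.4,-94.7,226.4]]))
E
```

```text
(-125.5, -48, 80) [[758.0, 117.0]]
(-125.5, -70, 80) [[757.0, 45.0]]
(-93.5, -69, 82) [[650.0, 51.0]]
(93.5, -69, 82) [[28.0, 58.0]]
(-71, -69, 90.5) [[570.0, 56.0]]
(-25, -69, 90.5) [[413.0, 58.0]]
(-24, -49, 90) [[417.0, 124.0]]
(24, -49, 90) [[255.0, 126.0]]
(73, -24, 97) [[91.0, 215.0]]
(92.5, -24, 97) [[25.0, 216.0]]
tip [[750.0, 301.0]]
```

View pics/w1c.png

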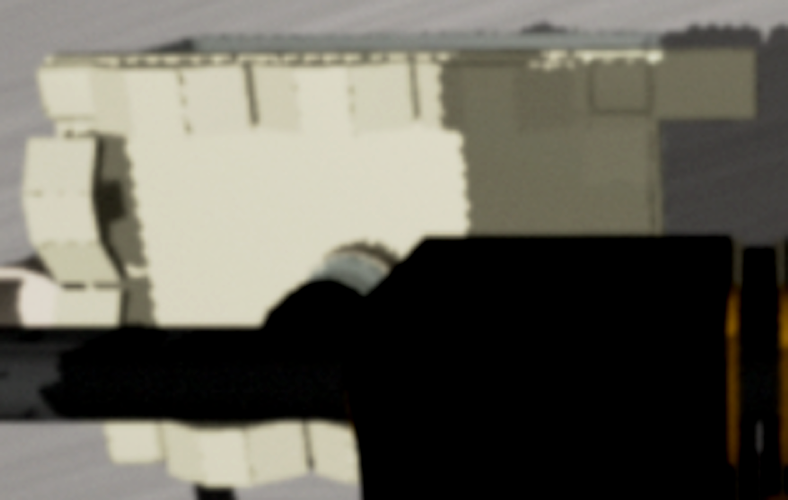

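```bash
python3 -m pendant '[[[0.19,0.08,-0.4],[0,0,0],-1],[[0.18,0.08,-0.8],[0,0,0],-1],[[0,0,-0.9],[0,0,0],-1],[[0,0,-0.9],[0,0,0],-1],[[0,0,-0.8],[0,0,0],-1],[[0,0,-0.5],[0,0,0],-1],[[0,0,-0.3],[0,0,0],-1],[[0,0,-0.1],[0,0,0],-1],[[0,0,0],[0,0,0],-1],[[0,0,0],[0,0,0],-1]]'
python3 -m pendant '[[[0,0,-0.02],[0,0,0],-1],[[0,0,-0.02],[0,0,0],-1],[[0,0,-0.02],[0,0,0],-1],[[0,0,-0.01],[0,0,0],-1],[[0,0,-0.01],[0,0,0],-1],[[0,0,0],[0,0,0],-1],[[0,0,0],[0,0,0],-1],[[0,0,0],[0,0,0],-1],[[0,0,0],[0,0,0],-1],[[0,0,0],[0,0,0],-1]]'
```

```text
time: 2.65
tool_pos: [547.7, -89.9, 103.5]
tcp_rot: [3.142, -0.002, -0.3]
contact_force: [0.4, -0.6, 0.0]
grip_width: 0.5
finger_force: 0.0
time: 3.48
tool_pos: [547.2, -89.5, 100.3]
tcp_rot: [3.142, 0.0, -0.299]
contact_force: [-0.1, 0.5, 0.0]
grip_width: 0.5
finger_force: 0.0
```

```bash
python3 -m pendant '[[[0,0,-0.02],[0,0,0],-1],[[0,0,-0.02],[0,0,0],-1],[[0,0,-0.02],[0,0,0],-1],[[0,0,-0.01],[0,0,0],-1],[[0,0,0],[0,0,0],-1],[[0,0,0],[0,0,0],-1],[[0,0,0],[0,0,0],-1],[[0,0,0],[0,0,0],-1],[[0,0,0],[0,0,0],-1],[[0,0,0],[0,0,0],-1]]'
python3 -m pendant '[[[0,0,-0.02],[0,0,0],-1],[[0,0,0],[0,0,0],-1],[[0,0,0],[0,0,0],-1],[[0,0,0],[0,0,0],-1],[[0,0,0],[0,0,0],-1],[[0,0,0],[0,0,0],-1],[[0,0,0],[0,0,0],-1],[[0,0,0],[0,0,0],-1],[[0,0,0],[0,0,0],-1],[[0,0,0],[0,0,0],-1]]'
```

```text
time: 4.32
tool_pos: [547.2, -89.6, 98.3]
tcp_rot: [3.141, -0.0, -0.299]
contact_force: [-0.2, 0.5, -0.4]
grip_width: 0.2
finger_force: 0.0
time: 5.15
tool_pos: [547.2, -89.5, 97.6]
tcp_rot: [3.142, 0.0, -0.299]
contact_force: [0.5, -0.5, -0.3]
grip_width: 0.6
finger_force: 0.0
```

Still free; a bit lower for a light touch.

```bash
python3 -m pendant '[[[0,0,-0.02],[0,0,0],-1],[[0,0,0],[0,0,0],-1],[[0,0,0],[0,0,0],-1],[[0,0,0],[0,0,0],-1],[[0,0,0],[0,0,0],-1],[[0,0,0],[0,0,0],-1],[[0,0,0],[0,0,0],-1],[[0,0,0],[0,0,0],-1],[[0,0,0],[0,0,0],-1],[[0,0,0],[0,0,0],-1]]'
python3 -m pendant '[[[0,0,-0.02],[0,0,0],-1],[[0,0,0],[0,0,0],-1],[[0,0,0],[0,0,0],-1],[[0,0,0],[0,0,0],-1],[[0,0,0],[0,0,0],-1],[[0,0,0],[0,0,0],-1],[[0,0,0],[0,0,0],-1],[[0,0,0],[0,0,0],-1],[[0,0,0],[0,0,0],-1],[[0,0,0],[0,0,0],-1]]'
```

```text
time: 5.98
tool_pos: [547.3, -89.5, 97.3]
tcp_rot: [3.142, -0.0, -0.299]
contact_force: [-0.5, 0.9, 5.8]
grip_width: 0.4
finger_force: 2.7
time: 6.82
tool_pos: [547.3, -89.6, 97.3]
tcp_rot: [3.141, -0.001, -0.299]
contact_force: [-2.4, 1.2, 9.8]
grip_width: 0.3
finger_force: 4.8
```

```bash
python3 -m pendant '[[[0,0,0.2],[0,0,0],-1],[[0,0,0.215],[0,0,0],-1],[[0,0,0],[0,0,0],-1],[[0,0,0],[0,0,0],-1],[[0.048,0.16,0],[0,0,0],-1],[[0.048,0.16,0],[0,0,0],-1],[[0.048,0.16,0],[0,0,0],-1],[[0.048,0.16,0],[0,0,0],-1],[[0,0,0],[0,0,0],-1],[[0,0,0],[0,0,0],-1]]'
python3 -m pendant '[[[0.048,0.16,0],[0,0,0],-1],[[0.048,0.16,0],[0,0,0],-1],[[0.048,0.16,0],[0,0,0],-1],[[0.048,0.16,0],[0,0,0],-1],[[0.048,0.16,0],[0,0,0],-1],[[0.048,0.16,0],[0,0,0],-1],[[0.048,0.16,0],[0,0,0],-1],[[0.048,0.16,0],[0,0,0],-1],[[0,0,0],[0,0,0],-1],[[0,0,0],[0,0,0],-1]]'
```

```text
time: 7.65
tool_pos: [553.0, -69.8, 108.7]
tcp_rot: [3.141, 0.0, -0.298]
contact_force: [-0.4, 0.3, 0.1]
grip_width: 0.2
finger_force: 0.0
time: 8.48
tool_pos: [564.8, -31.1, 109.0]
tcp_rot: [-3.141, -0.001, -0.299]
contact_force: [0.7, 1.1, 1.5]
grip_width: 0.8
finger_force: 0.9
```

```bash
python3 -m pendant '[[[0.047,0.16,0],[0,0,0],-1],[[0.047,0.16,0],[0,0,0],-1],[[0.047,0.16,0],[0,0,0],-1],[[0.047,0.16,0],[0,0,0],-1],[[0.047,0.16,0],[0,0,0],-1],[[0.047,0.16,0],[0,0,0],-1],[[0.047,0.16,0],[0,0,0],-1],[[0.047,0.16,0],[0,0,0],-1],[[0.047,0.16,0],[0,0,0],-1],[[0,0,0],[0,0,0],-1]]'
python3 -m pendant '[[[0.047,0.16,0],[0,0,0],-1],[[0.047,0.16,0],[0,0,0],-1],[[0.047,0.16,0],[0,0,0],-1],[[0.047,0.16,0],[0,0,0],-1],[[0.047,0.16,0],[0,0,0],-1],[[0.047,0.16,0],[0,0,0],-1],[[0.047,0.16,0],[0,0,0],-1],[[0.047,0.16,0],[0,0,0],-1],[[0.047,0.16,0],[0,0,0],-1],[[0,0,0],[0,0,0],-1]]'
python3 -m pendant '[[[0.047,0.16,0],[0,0,0],-1],[[0.047,0.16,0],[0,0,0],-1],[[0.047,0.16,0],[0,0,0],-1],[[0.047,0.16,0],[0,0,0],-1],[[0.047,0.16,0],[0,0,0],-1],[[0.047,0.16,0],[0,0,0],-1],[[0.047,0.16,0],[0,0,0],-1],[[0.047,0.16,0],[0,0,0],-1],[[0.047,0.16,0],[0,0,0],-1],[[0,0,0],[0,0,0],-1]]'
python3 - <<'E'
from h import *
o=bot.get_obs();print(o['time'],o['tool_pos'],o['tcp_rot'],w([523.4,38.4,1.281],(82.5,-59,92)))
E
```

```text
time: 9.32
tool_pos: [577.4, 11.9, 109.0]
tcp_rot: [3.141, -0.0, -0.299]
contact_force: [-0.4, -0.8, 1.4]
grip_width: 0.4
finger_force: 1.1
time: 10.15
tool_pos: [590.1, 55.2, 109.0]
tcp_rot: [3.142, -0.0, -0.299]
contact_force: [0.3, -0.6, 1.2]
grip_width: 0.5
finger_force: 1.0
time: 10.98
tool_pos: [602.7, 98.8, 108.8]
tcp_rot: [-3.141, 0.0, -0.298]
contact_force: [0.3, 0.6, 0.5]
grip_width: 0.4
finger_force: 0.0
10.9833 [602.72202224  98.77751747 108.75859744] [-3.14129430e+00  7.00771481e-05 -2.98382994e-01] [[603.51478036 100.60025697  92.        ]]
```

```bash
python3 -m pendant '[[[-0.16,0.05,0],[0,0,0],-1],[[-0.16,0.05,0],[0,0,0],-1],[[-0.16,0.05,0],[0,0,0],-1],[[-0.16,0.05,0],[0,0,0],-1],[[-0.16,0.05,0],[0,0,0],-1],[[-0.16,0.05,0],[0,0,0],-1],[[-0.16,0.05,0],[0,0,0],-1],[[-0.16,0.05,0],[0,0,0],-1],[[-0.16,0.05,0],[0,0,0],-1],[[0,0,0],[0,0,0],-1]]'
python3 -m pendant '[[[-0.16,0.05,0],[0,0,0],-1],[[-0.16,0.05,0],[0,0,0],-1],[[-0.16,0.05,0],[0,0,0],-1],[[-0.16,0.05,0],[0,0,0],-1],[[-0.16,0.05,0],[0,0,0],-1],[[-0.16,0.05,0],[0,0,0],-1],[[-0.16,0.05,0],[0,0,0],-1],[[-0.16,0.05,0],[0,0,0],-1],[[0,0,0],[0,0,0],-1],[[0,0,0],[0,0,0],-1]]'
```

```text
time: 11.82
tool_pos: [557.9, 111.6, 108.7]
tcp_rot: [3.141, 0.002, -0.299]
contact_force: [-1.6, 0.3, 1.8]
grip_width: 0.4
finger_force: 0.9
time: 12.65
tool_pos: [519.7, 123.5, 108.6]
tcp_rot: [3.141, 0.002, -0.299]
contact_force: [-0.8, 0.5, 1.3]
grip_width: 0.6
finger_force: 0.9
```

```bash
python3 -m pendant '[[[0,0,0.2],[0,0,0],-1],[[0,0,0.5],[0,0,0],-1],[[0,0,0.9],[0,0,0],-1],[[0,0,0.9],[0,0,0],-1],[[-0.4,-0.4,0.9],[0,0,0],-1],[[-0.5,-0.6,0.9],[0,0,0],-1],[[-0.6,-0.7,0.8],[0,0,0],-1],[[-0.6,-0.7,0.5],[0,0,0],-1],[[-0.3,-0.4,0.2],[0,0,0],-1],[[0,0,0],[0,0,0],-1]]'
python3 - <<'E'
from h import *
import cv2
o=bot.get_obs();print(o['time'],o['tool_pos'])
p=bot.camera_params('wrist');im=bot.capture('wrist');sc=bot.capture('scene')
s=cv2.resize(sc[180:270,230:350],(600,450),interpolation=cv2.INTER_CUBIC)
cv2.imwrite('pics/s2.png',s);cv2.imwrite('pics/w2.png',cv2.resize(im,(784,588)))
b=[523.4,38.4,1.281]
for q in [(-125.5,-48,80),(-125.5,-70,80),(93.5,-69,82),(0,-59,92),(82.5,24,92)]:print(q,proj(p,w(b,q))*1.4)
a=cv2.imread('pics/scene0.png')
E
```

```text
time: 13.48
tool_pos: [448.2, 37.4, 285.1]
tcp_rot: [3.141, -0.003, -0.301]
contact_force: [0.6, 0.7, 0.6]
grip_width: 0.2
finger_force: 0.0
13.4833 [448.20423805  37.40061858 285.08761735]
(-125.5, -48, 80) [[515.08257681 110.04462316]]
(-125.5, -70, 80) [[516.9156654  79.701744 ]]
(93.5, -69, 82) [[235.36141706  84.19029522]]
(0, -59, 92) [[355.15549634  93.91772326]]
(82.5, 24, 92) [[256.48681424 206.52208389]]
```

View pics/w2.png

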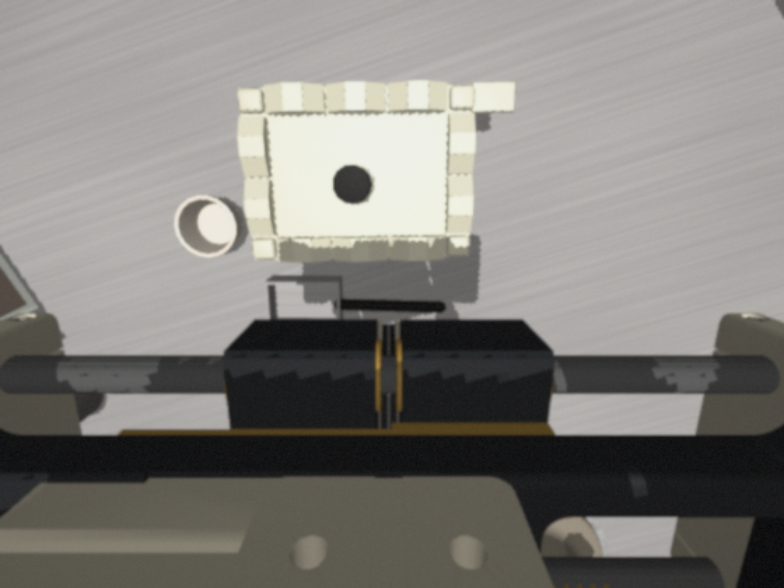

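View pics/s2.png

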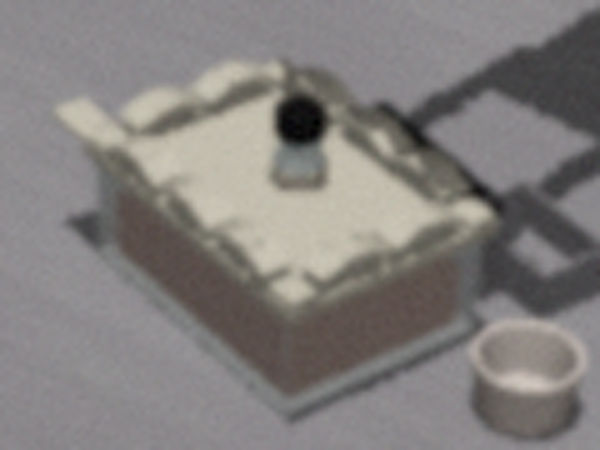

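The wrist view puts the ear tip at about (515, 82–110). I predicted (515–517, 80–110) from the starting pose, so the box has not shifted. The jar at (352, 184) and the ramekin and scoop look undisturbed. The scene crop shows the open tabs now level with the shut ones.

```bash
python3 -c "
from plant import bot
print(bot.close_job())"
```

```text
the job is handed in; nothing more can be done
None
```

I pressed the five tabs down in order, from the ear along the long side, round the corner and along the short side, to within about 0.5 mm of level by fingertip height. The box and jar look unmoved in the pictures, the arm is clear, and the job was handed in at about 13.6 s.

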